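# Centre the wobbly flask on the scale and weigh it

## Robot

A 7-joint arm with a two-finger parallel gripper is mounted at the origin on the work surface. World frame = base frame: x ahead of the robot, y to its left, z up, the work surface at z = 0. Lengths are in m, angles in rad, forces in N, time in s.
With the tool pointing down it reaches from about 0.4 to 0.85 m from the base axis. Payload 10.4 kg.
Tool frame: the origin (TCP) lies at the very end of the fingers, on their centre line; the grasp point (between the pads) lies 19 mm behind it; z points along the fingers, y is the line along which they close (so a half turn about z gives the same grasp; the last joint's range is limited). The gripper opens to 87 mm and grips with 3 to 60 N. Pads are 19 mm wide; open, the fingers measure 117 mm over their backs; the gripper's body (75 mm by 190 mm) begins 51 mm behind the grasp point.
Start: joints at [1.223, 0.332, -0.065, 1.46, 0.022, 1.35, -0.088], TCP at [0.199, -0.592, 0.183] pointing down, gripper open.
Joint ranges: [-2.6, 2.6], [-0.5, 2.12], [-1.47, 1.34], [0.16, 2.42], [-1.27, 4.41], [0.06, 2.06], [-2.6, 2.6]. Speed limits (rad/s): [2.22, 2.22, 2.79, 2.79, 3.14, 3.14, 3.14].

## Interface

Orientations are given as a rotation vector (axis times angle).
In Python, from cell import * gives the robot as it stands. The module is installed in compiled form; this text tells all that it offers. Calls block until the motion is done:
- goto(position, orientation): joint-space move of the TCP to a pose.
- move_straight(position, frame=None, speed=0.15, threshold=None): straight line of the TCP; frame=None keeps the orientation; speed is the mean speed in m/s. With threshold (N) it stops when the force on the tool has changed by that much, and returns True; else False.
- movej(angles): joint-space move.
- command_gripper(opening, effort=None): finger opening in m; effort is the grip in N (None keeps the last); returns when the fingers have stopped.
- dwell(seconds).
- ik(position, orientation): joint angles nearest the present ones, or None.
- grab_frame(name): name is "scene" or "top"; returns the picture (384x512x3 uint8, red, green, blue); there is no depth.
- camera_info(name): a dict with "fovy" (degrees; the focal length in pixels is half the picture's height over the tangent of half this angle, whatever the lens; pixels are square), "cx", "cy" (the principal point, pixels), "R" (3x3) and "t" (3): a world point X has camera coordinates R X + t. Camera axes: x right, y down, z forward; pixel columns grow to the right and rows downward; lengths in m; the calibration is good to about 2 mm. A picture is of the moment at which its call begins. camera_info takes no time and is no camera call.
A pose or a line that the arm cannot do raises IKError and nothing moves.
- close_job(): hands the job in; it is judged then, once.
Readings, each from a call of its own:
- current_clock(): time.
- current_joint_pos(): joint angles.
- current_dq(): joint speeds.
- current_joint_efforts(): joint torques, N m.
- current_ee_pos(): TCP position.
- current_ee_rot(): TCP orientation.
- current_force(): force on the tool from outside, world axes, zero at the start.
- current_moment(): the same for the moment, N m.
- current_opening(): finger opening in m.
- current_grasp_force(): force on a finger pad.
Only numpy, scipy, OpenCV 4.12 (cv2) and the standard library are available. Lean on these libraries where they do the work, as an engineer would, in place of code of your own. Each camera call takes 0.05 s, during which the arm holds its last target. There are 200 camera calls.

## Task

At the sorting table a returned glass flask stands off-centre on the bench scale. With closed fingers, nudge it low down with light, slow taps until its foot stands wholly inside the small green spot in the middle of the pan, never tipping, pinching or lifting it; then, once it stands there, press the blue key on the scale fully down with a fingertip, let it go and move clear. Leave everything else on the table alone.

Things in the scene. Friction and masses are not known exactly. Their poses are not given: they have to be found in the camera images.
- flask: Amber glass flask with a brass screw cap, round, 66 mm tall, about 0.14 kg (varies), top-heavy and wobbly: it stands on a narrow flat foot 28 mm across, is widest (48 mm across) 12 mm above its foot, and narrows to an 18 mm neck under a 23 mm cap. Pushed at the widest part it slides (friction is moderate, it stops when the push stops); pushed higher it may tip. Loose, standing on the scale pan. Origin at the centre of the underside of the foot, z up along its axis.
- scale: Grey bench scale, fixed to the table, 240 x 170 mm, housing top 40 mm above the table. Its x axis runs from the key-and-display edge towards the far edge, y to its left, z up; origin on the table under the middle of the housing. The steel pan is a disc 136 mm across and 8 mm thick without a rim; its top is 60 mm above the table and does not move. The pan's middle is 20 mm from the origin along +x.
- pan_mid (a point): Middle of the pan, on its top face, at the centre of the flat green spot (44 mm across); axes as the scale's. A thin grey ring 92 mm across surrounds it.
- weigh_key_top (a point): Centre of the top of the round blue weigh key, 26 mm across, in a black housing on the scale's near edge, 92 mm from the scale's origin along -x and 45 mm along -y. It is pressed straight down.
- weigh_key (a joint): Travel of the weigh key in m: 0 released, 0.006 fully down. A spring (about 4 N when fully down) brings it back.
- can: Bystander: white can with a red band, 66 mm across, 90 mm tall, upright near the scale's right side (-y). Origin at the centre of its underside.
- jar: Bystander: closed green jar, 68 mm across, 85 mm tall, near the scale's left side (+y). Origin at the centre of its underside.
- cup: Bystander: open white cup, 72 mm across, 90 mm tall. Origin at the centre of its underside.
- plate: Bystander: small white plate, 120 mm across, 16 mm tall. Origin at the centre of its underside.
- bottle: Bystander: green glass bottle, 62 mm across, 170 mm tall, upright. Origin at the centre of its underside.
- carton: Bystander: red box, 60 x 90 x 60 mm. Origin at the centre of its underside.
- tin: Bystander: white tin with a blue band, 72 mm across, 60 mm tall. Origin at the centre of its underside.
Things that resemble listed ones, but are neither listed nor needed, are in the scene too. Of the things shaped like the flask, the amber one is meant.

How it is judged:
On the way, in this order (a step that is already met when the one before it is completed fails the run):
1. the flask stands upright and at rest in the green spot, not touched (horizontal distance between flask and pan_mid below 0.008 m and angle between flask's own z axis and vertical below 0.06 rad and z of flask in the frame of pan_mid between -0.004 and 0.004 m and linear speed of flask below 0.015 m/s and contact force between the fingers and flask below 0.05 N), for 0.3 s.
2. the weigh key is pressed fully down while the flask stands in the spot (horizontal distance between flask and pan_mid below 0.008 m and angle between flask's own z axis and vertical below 0.06 rad and z of flask in the frame of pan_mid between -0.004 and 0.004 m and linear speed of flask below 0.015 m/s and value of joint weigh_key above 0.0045 m), for 0.05 s.
At the end, for the whole second after the job is handed in: The flask stands upright and at rest on the pan with its foot wholly inside the green spot (its axis within 8 mm of the pan's middle), after which the weigh key was pressed down at least 4.5 mm and has come back up; the bystanders are within 20 mm of where they stood (horizontal distance between flask and pan_mid below 0.008 m and angle between flask's own z axis and vertical below 0.06 rad and z of flask in the frame of pan_mid between -0.004 and 0.004 m and linear speed of flask below 0.015 m/s and value of joint weigh_key below 0.002 m and distance of each of can, jar, cup, plate, bottle, carton, tin from where it was at the start of the episode below 0.02 m); the robot touches nothing.
It fails at once if the flask is tipped over (leans more than 20 degrees) or falls off the pan (angle between flask's own z axis and vertical above 0.35 rad or z of flask in the frame of pan_mid below -0.012 m).
It fails at once if the flask is lifted more than 12 mm off the pan (z of flask in the frame of pan_mid above 0.012 m).
It fails at once if the flask is hit hard or pinched (more than 12 N from the fingers) (contact force between the fingers and flask above 12 N).
It fails at once if the key is pressed while the flask is still off-centre (value of joint weigh_key above 0.0045 m and horizontal distance between flask and pan_mid above 0.01 m).
It fails at once if a bystander is moved or knocked over (distance of any of can, jar, cup, plate, bottle, carton, tin from where it was at the start of the episode above 0.02 m or angle between any of can, jar, cup, plate, bottle, carton, tin's own z axis and vertical above 0.3 rad).
It also fails if it takes over 54 s, if anything falls off the work surface, if the arm or the gripper's body presses on something with over 40 N, if the wrist force passes 120 N, or if a joint passes its speed limit or range.

## Working session

There is one attempt and no reset: what is moved stays moved. The work goes in short steps, each a Python script; the robot and the scene stay as the last script left them, time stands still between calls to the robot, and variables do not carry over. Pictures are saved under pics/ and viewed, at most 10 in all, crops included, and the job is handed in when it is done.

```bash
mkdir -p pics
python3 - <<'E'
from cell import *
import cv2
for n in ("scene","top"):
    im=grab_frame(n); cv2.imwrite(f"pics/{n}0.png",im[:,:,::-1])
    print(n,camera_info(n))
print(current_clock(),current_ee_pos(),current_ee_rot(),current_force())
E
```

```text
scene {'fovy': 50.73213937972444, 'cx': 254.62149882060666, 'cy': 193.86126325420585, 'R': array([[-0.19448706,  0.98085107, -0.01029342],
       [ 0.81335602,  0.15539202, -0.56062939],
       [-0.54829442, -0.11740737, -0.82800286]]), 't': array([ 0.0932863 , -0.35621152,  1.49896288])}
top {'fovy': 57.36448728313603, 'cx': 263.2284593795886, 'cy': 192.69803750616742, 'R': array([[-1.38549358e-02, -9.99903327e-01, -1.17335078e-03],
       [-9.96056092e-01,  1.39044575e-02, -8.76294917e-02],
       [ 8.76373352e-02, -4.53777908e-05, -9.96152446e-01]]), 't': array([-0.00380029,  0.49077826,  1.09651415])}
0.1 [ 0.19933627 -0.59192347  0.18238793] [-3.09893208e+00 -5.07854827e-01  4.34205686e-04] [-0.89011628  0.41130734 -0.91221557]
```

View pics/scene0.png

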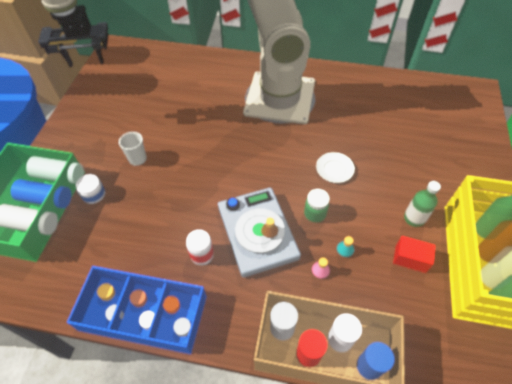

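View pics/top0.png

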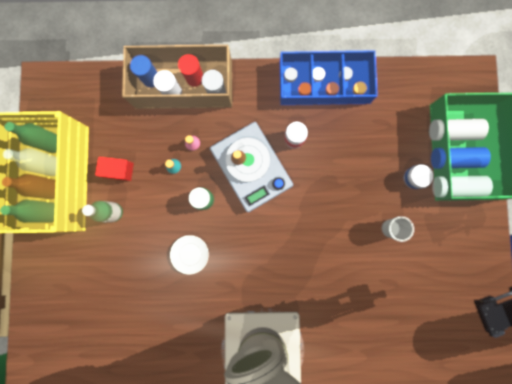

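Scene view: scale at about (258,232), with the flask near (268,228) and the key at (232,203). Top view: pan at (247,159), flask at (238,157), key at (279,184). The can stands on the scale's right and the jar on its left.

```bash
cat > h.py <<'E'
import numpy as np, cv2
from cell import *
def cam(n):
    c=camera_info(n); f=192/np.tan(np.radians(c["fovy"]/2)); return c,f
def ray(n,u,v,z):
    c,f=cam(n); R,t=c["R"],c["t"]; o=-R.T@t
    d=R.T@np.array([(u-c["cx"])/f,(v-c["cy"])/f,1.]); return (o+d*(z-o[2])/d[2])
def proj(n,X):
    c,f=cam(n); p=c["R"]@np.asarray(X)+c["t"]; return np.array([c["cx"]+f*p[0]/p[2],c["cy"]+f*p[1]/p[2]])
BOX={"scene":(205,175,310,285),"top":(200,115,305,220)}
def masks(n,im):
    x0,y0,x1,y1=BOX[n]; h=cv2.cvtColor(im[y0:y1,x0:x1],cv2.COLOR_RGB2HSV).astype(int); H,S,V=h[...,0],h[...,1],h[...,2]
    return {"green":(H>50)&(H<80)&(S>120)&(V>120),"blue":(H>100)&(H<125)&(S>140),"cap":(H>18)&(H<32)&(S>110)&(V>150),
            "amber":(H>5)&(H<=18)&(S>120)&(V>90)}
def blob(m,n):
    k,l,s,c=cv2.connectedComponentsWithStats(m.astype(np.uint8)); 
    if k<2: return None
    i=1+np.argmax(s[1:,4]); return c[i]+np.array(BOX[n][:2]),s[i,4],s[i,:4]+np.array([*BOX[n][:2],0,0])
E
python3 - <<'E'
from h import *
out=[]
for n in BOX:
    im=cv2.imread(f"pics/{n}0.png")[:,:,::-1].copy(); x0,y0,x1,y1=BOX[n]
    for k,m in masks(n,im).items(): 
        b=blob(m,n); print(n,k,b, b and {z:ray(n,*b[0],z).round(4) for z in (.06,.045,.12)})
    out.append(cv2.resize(im[y0:y0+105,x0:x1],(400,400),interpolation=cv2.INTER_CUBIC))
cv2.imwrite("pics/crop.png",np.hstack(out)[:,:,::-1])
E
```

```text
scene green (array([257.42857143, 228.88888889]), np.int32(63), array([254, 224,   8,  11])) {0.06: array([0.5926, 0.0309, 0.06  ]), 0.045: array([0.5844, 0.0293, 0.045 ]), 0.12: array([0.6254, 0.0376, 0.12  ])}
scene blue (array([232.15686275, 201.98039216]), np.int32(51), array([228, 199,   9,   7])) {0.06: array([ 0.5192, -0.0578,  0.06  ]), 0.045: array([ 0.5099, -0.0608,  0.045 ]), 0.12: array([ 0.5565, -0.0457,  0.12  ])}
scene cap (array([269.63888889, 222.16666667]), np.int32(36), array([266, 219,   8,   7])) {0.06: array([0.5651, 0.0604, 0.06  ]), 0.045: array([0.5565, 0.0592, 0.045 ]), 0.12: array([0.5996, 0.0652, 0.12  ])}
scene amber (array([253.50804698, 187.98956068]), np.int32(2299), array([205, 175, 105,  46])) {0.06: array([ 0.4592, -0.0068,  0.06  ]), 0.045: array([ 0.449, -0.009,  0.045]), 0.12: array([0.5002, 0.0022, 0.12  ])}
top green (array([248.85714286, 159.58928571]), np.int32(56), array([245, 155,   8,  10])) {0.06: array([0.591 , 0.0325, 0.06  ]), 0.045: array([0.5938, 0.0331, 0.045 ]), 0.12: array([0.5799, 0.0301, 0.12  ])}
top blue (array([278.4       , 182.93333333]), np.int32(60), array([274, 179,   9,   9])) {0.06: array([ 0.5169, -0.0578,  0.06  ]), 0.045: array([ 0.5186, -0.0585,  0.045 ]), 0.12: array([ 0.5099, -0.0552,  0.12  ])}
top cap (array([236.73684211, 155.36842105]), np.int32(19), array([233, 152,   8,   7])) {0.06: array([0.6048, 0.07  , 0.06  ]), 0.045: array([0.6078, 0.0711, 0.045 ]), 0.12: array([0.593 , 0.0655, 0.12  ])}
top amber (array([264.89499192, 206.98922994]), np.int32(1857), array([200, 170, 105,  50])) {0.06: array([ 0.4433, -0.0151,  0.06  ]), 0.045: array([ 0.444 , -0.0152,  0.045 ]), 0.12: array([ 0.4404, -0.0149,  0.12  ])}
```

View pics/crop.png

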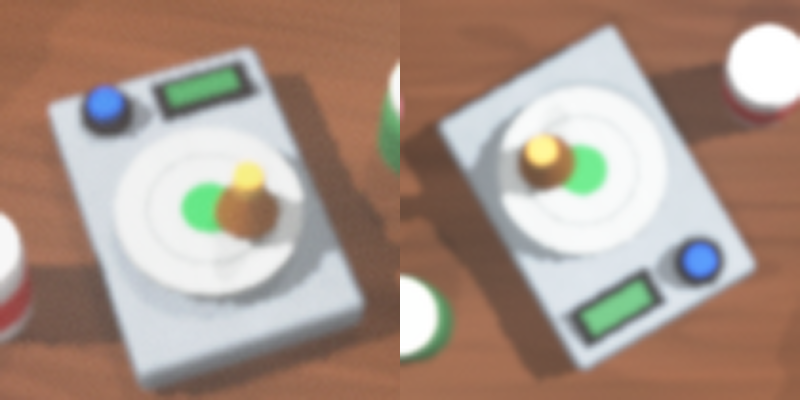

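Left half of the crop (scene) and right half (top): the flask stands on the green spot's edge, towards the left side of the scale (+y). The pan edge is clear in both halves. Next I fit the pan circle and the flask axis.

```bash
cat >> h.py <<'E'
from scipy.optimize import least_squares
def bodymask(n,im):
    x0,y0,x1,y1=BOX[n]; p0=proj(n,[.592,.035,.06]).astype(int)-[x0,y0]
    h=cv2.cvtColor(im[y0:y1,x0:x1],cv2.COLOR_RGB2HSV).astype(int); yy,xx=np.mgrid[:h.shape[0],:h.shape[1]]
    near=np.hypot(xx-p0[0],yy-p0[1])<21
    return (h[...,0]<=20)&(h[...,1]>110)&near | masks(n,im)["cap"]
def circ(n,m,z,r):
    cs,_=cv2.findContours(m.astype(np.uint8),cv2.RETR_EXTERNAL,cv2.CHAIN_APPROX_NONE); c=max(cs,key=cv2.contourArea)[:,0]+np.array(BOX[n][:2])
    P=np.array([ray(n,*p,z)[:2] for p in c]); 
    s=least_squares(lambda q:np.hypot(*(P-q[:2]).T)-q[2],[*P.mean(0),r],loss="soft_l1",f_scale=.002); return s.x,P
E
python3 - <<'E'
from h import *
vis=[]
for n in BOX:
    im=cv2.imread(f"pics/{n}0.png")[:,:,::-1].copy(); x0,y0,x1,y1=BOX[n]; c=im[y0:y1,x0:x1]
    h=cv2.cvtColor(c,cv2.COLOR_RGB2HSV).astype(int)
    p0=proj(n,[.592,.035,.06])-[x0,y0]; yy,xx=np.mgrid[:c.shape[0],:c.shape[1]]
    near=np.hypot(xx-p0[0],yy-p0[1])<32
    pan=((h[...,2]>208)&(h[...,1]<35)|masks(n,im)["green"]|bodymask(n,im))&near
    print(n,"pan",circ(n,pan,.06,.068)[0].round(4))
    g=masks(n,im)["green"]&near; q,P=circ(n,g,.06,.022)
    # pixels of visible green boundary away from the flask
    Q=P[np.hypot(*(P-[.594,.066]).T)>.034]
    s=least_squares(lambda q:np.hypot(*(Q-q).T)-.0215,[.59,.035],loss="soft_l1",f_scale=.001); print(" green",s.x.round(4),len(Q))
    b=bodymask(n,im); print(" flask",b.sum(),blob(b,n)[2], circ(n,b,.072,.024)[0].round(4), "width px/24mm", np.ptp(np.array([proj(n,[.594,.066,.072]+d) for d in ([0,.024,0],[0,-.024,0])],float),axis=0))
    cc=c.copy(); cc[b]=(255,0,0); cc[pan&~b]//=2; vis.append(cv2.resize(cc[:105],(400,400),interpolation=cv2.INTER_NEAREST))
cv2.imwrite("pics/m1.png",np.hstack(vis)[:,:,::-1])
E
```

```text
scene pan [0.5979 0.0246 0.0777]
 green [0.5929 0.0435] 14Traceback (most recent call last):
  File "<stdin>", line 14, in <module>
  File "h.py", line 9, in proj
    c,f=cam(n); p=c["R"]@np.asarray(X)+c["t"]; return np.array([c["cx"]+f*p[0]/p[2],c["cy"]+f*p[1]/p[2]])
                  ~~~~~~^~~~~~~~~~~~~~
ValueError: matmul: Input operand 1 has a mismatch in its core dimension 0, with gufunc signature (n?,k),(k,m?)->(n?,m?) (size 6 is different from 3)
```

Run:
```python
from h import *
vis=[]
for n in BOX:
    im=cv2.imread(f"pics/{n}0.png")[:,:,::-1].copy(); x0,y0,x1,y1=BOX[n]; c=im[y0:y1,x0:x1]
    h=cv2.cvtColor(c,cv2.COLOR_RGB2HSV).astype(int)
    p0=proj(n,[.592,.035,.06])-[x0,y0]; yy,xx=np.mgrid[:c.shape[0],:c.shape[1]]
    near=np.hypot(xx-p0[0],yy-p0[1])<32
    pan=((h[...,1]<16)&(h[...,2]>150)|masks(n,im)["green"]|bodymask(n,im))&near
    pan=cv2.morphologyEx(pan.astype(np.uint8),cv2.MORPH_OPEN,np.ones((3,3)))>0
    print(n,"pan",circ(n,pan,.06,.068)[0].round(4))
    g=masks(n,im)["green"]&near; q,P=circ(n,g,.06,.022)
    Q=P[np.hypot(*(P-[.594,.066]).T)>.034]
    s=least_squares(lambda q:np.hypot(*(Q-q).T)-.0205,[.59,.035],loss="soft_l1",f_scale=.001); print(" green",s.x.round(4),len(Q),s.cost)
    b=bodymask(n,im); print(" flask",b.sum(),blob(b,n)[2], circ(n,b,.072,.024)[0].round(4))
    a=b&~masks(n,im)["cap"]; print(" body only",circ(n,a,.072,.024)[0].round(4))
    mid=int(p0[1]); print(h[mid,::3,1],h[mid,::3,2])
    cc=c.copy(); cc[b]=(255,0,0); cc[pan&~b]//=2; vis.append(cv2.resize(cc[:105],(400,400),interpolation=cv2.INTER_NEAREST))
cv2.imwrite("pics/m1.png",np.hstack(vis)[:,:,::-1])
```

```text
scene pan [0.5873 0.0311 0.0785]
 green [0.5927 0.0423] 14 7.89504235586889e-06
 flask 161 [262 219  14  17] [0.5924 0.0621 0.0196]
 body only [0.5964 0.0634 0.0165]
[121 117 117 113 114 113 102   7  11  14   3   0   1   1   0   2 108 143
 140 109 143 138 120 111  60   0   3  13  22  86  94  92  94 115 114] [165 166 166 167 166 156 152 192 223 224 236 242 242 236 242 242 232 232
 231 164 178 172 147 135 145 188 194 158 130 113 111 111 114 146 150]
top pan [0.5849 0.0295 0.0789]
 green [0.5936 0.0437] 12 7.548313011622242e-06
 flask 85 [233 152  12  11] [0.597  0.063  0.0158]
 body only [0.5975 0.0641 0.0147]
[123 116 109 110 105  42  19  18  17   5  11 112 119 128 140 105 132 132
  49   2   1   2   1   5  14  13  19 110 113 113 114 115 118 118 119] [143 114 101 102 102 114 172 157 161 187 166 118 139 149 158 175 236 237
 243 250 249 248 250 245 232 230 176 150 156 156 155 155 153 155 154]
```

View pics/m1.png

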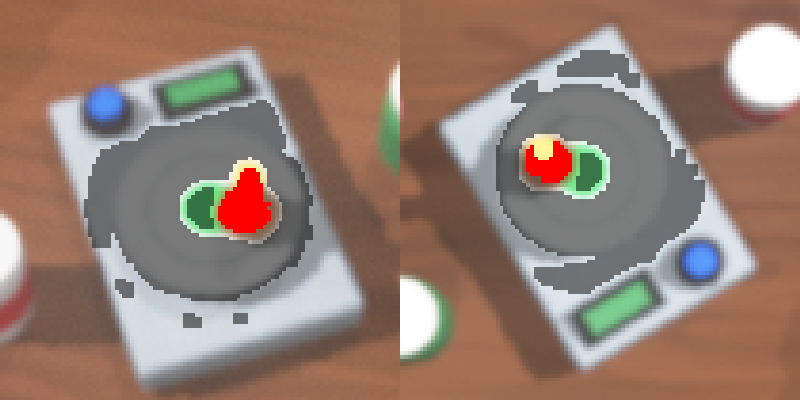

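The pan mask leaks onto the housing (grey area in both halves). I'll use radial edge sampling for the pan and spot, plus the housing direction and key as a check.

```bash
cat >> h.py <<'E'
def edges(n,ch,c0,r0,r1,z,skip=None):
    """outward strongest fall of image channel ch along radii on plane z; robust circle fit -> centre,radius,n"""
    pts=[]; rr=np.arange(r0,r1,.0005)
    for a in np.radians(np.arange(0,360,4)):
        X=np.c_[c0[0]+rr*np.cos(a),c0[1]+rr*np.sin(a),np.full(len(rr),z)]
        uv=np.array([proj(n,x) for x in X],np.float32)
        v=cv2.remap(ch.astype(np.float32),uv[None,:,0],uv[None,:,1],cv2.INTER_LINEAR)[0]
        g=np.gradient(cv2.GaussianBlur(v[None],(1,1),0)[0]); 
        k=7; d=v[:-k]-v[k:]; i=np.argmax(d)
        if d[i]>6: pts.append([*X[i+k//2,:2],d[i]])
    P=np.array(pts)
    if skip is not None: P=P[np.hypot(*(P[:,:2]-skip[:2]).T)>skip[2]]
    s=least_squares(lambda q:np.hypot(*(P[:,:2]-q[:2]).T)-q[2],[*c0,(r0+r1)/2],loss="cauchy",f_scale=.0015)
    res=np.abs(np.hypot(*(P[:,:2]-s.x[:2]).T)-s.x[2]); return s.x.round(4),len(P),(res<.003).sum()
E
python3 - <<'E'
from h import *
for n in BOX:
    im=cv2.imread(f"pics/{n}0.png")[:,:,::-1].copy().astype(np.float32)
    gray=im.mean(2); sat=im[...,1]-im[...,0]
    c0=[.592,.04]
    for _ in range(2):
        p=edges(n,gray,c0,.055,.082,.06,(.6,.075,.045)); c0=p[0][:2]
    print(n,"pan",p,"green",edges(n,sat,c0,.012,.032,.06,(.595,.066,.032)))
    x0,y0,x1,y1=BOX[n]; h=cv2.cvtColor(im[y0:y1,x0:x1].astype(np.uint8),cv2.COLOR_RGB2HSV).astype(int)
    m=((h[...,1]<45)&(h[...,2]>150)).astype(np.uint8); m=cv2.morphologyEx(m,cv2.MORPH_OPEN,np.ones((3,3)))
    cs,_=cv2.findContours(m,0,cv2.CHAIN_APPROX_NONE); c=max(cs,key=cv2.contourArea)[:,0]+[x0,y0]
    P=np.array([ray(n,*q,.04)[:2] for q in c],np.float32); print(" housing",cv2.minAreaRect(P))
K=ray("top",278.4,182.93,.057); print("key",K)
E
```

```text
Traceback (most recent call last):
  File "h.py", line 34, in edges
    uv=np.array([proj(n,x) for x in X],np.float32)
                 ~~~~^^^^^
  File "h.py", line 9, in proj
    c,f=cam(n); p=c["R"]@np.asarray(X)+c["t"]; return np.array([c["cx"]+f*p[0]/p[2],c["cy"]+f*p[1]/p[2]])
        ~~~^^^
  File "h.py", line 4, in cam
    c=camera_info(n); f=192/np.tan(np.radians(c["fovy"]/2)); return c,f
ValueError: time passes only in moves, steps and waits
```

```bash
sed -i 's/^def cam(n):/import functools\n@functools.cache\ndef cam(n):/' h.py; sed -i '/g=np.gradient/d' h.py
cat > m.py <<'E'
from h import *
for n in BOX:
    im=cv2.imread(f"pics/{n}0.png")[:,:,::-1].copy().astype(np.float32)
    gray=im.mean(2); sat=im[...,1]-im[...,0]
    c0=[.592,.04]
    for _ in range(2):
        p=edges(n,gray,c0,.055,.082,.06,(.6,.075,.045)); c0=p[0][:2]
    print(n,"pan",p,"green",edges(n,sat,c0,.012,.032,.06,(.595,.066,.032)))
    x0,y0,x1,y1=BOX[n]; h=cv2.cvtColor(im[y0:y1,x0:x1].astype(np.uint8),cv2.COLOR_RGB2HSV).astype(int)
    m=((h[...,1]<45)&(h[...,2]>150)).astype(np.uint8); m=cv2.morphologyEx(m,cv2.MORPH_OPEN,np.ones((3,3)))
    cs,_=cv2.findContours(m,0,cv2.CHAIN_APPROX_NONE); c=max(cs,key=cv2.contourArea)[:,0]+[x0,y0]
    P=np.array([ray(n,*q,.04)[:2] for q in c],np.float32); print(" housing",cv2.minAreaRect(P))
K=ray("top",278.4,182.93,.057); print("key",K)
E
python3 m.py
```

```text
scene pan (array([0.5919, 0.0369, 0.0688]), 74, np.int64(57)) green (array([0.5918, 0.0372, 0.0203]), 51, np.int64(51))
 housing ((0.5775192379951477, 0.025683224201202393), (0.24086089432239532, 0.17262640595436096), 29.614614486694336)
top pan (array([0.5926, 0.0378, 0.0683]), 71, np.int64(62)) green (array([0.5925, 0.0378, 0.0202]), 50, np.int64(50))
 housing ((0.574838399887085, 0.025594741106033325), (0.242424875497818, 0.17008823156356812), 29.691457748413086)
key [ 0.51721797 -0.05794557  0.057     ]
```

Pan middle (0.592, 0.037), yaw 29.7°. The key predicted from these, (0.517, −0.057), agrees with the measured one. The flask is at about (0.595, 0.0645). I'll close the gripper, go behind the flask and push along −y in stages.

```bash
cat >> h.py <<'E'
from scipy.spatial.transform import Rotation as Ro
MID=np.array([.5922,.0374]); KEY=np.array([.5172,-.0575])
def ori(d,s=1):
    x=s*np.array([d[0],d[1],0])/np.hypot(*d[:2]); z=np.array([0,0,-1.]); return Ro.from_matrix(np.c_[x,np.cross(z,x),z]).as_rotvec()
E
python3 - <<'E'
from h import *
print("jar",ray("top",200,197,.085),"can",ray("top",297,131,.09))
F=np.array([.595,.0645]); d=(MID-F)/np.hypot(*(MID-F))
A=F-d*.054
for s in (1,-1):
    try: q=ik([*A,.22],ori(d,s)); q2=ik([*A,.067],ori(d,s)); print(s,q and np.round(q,2),q2 and np.round(q2,2)) if not isinstance(q,np.ndarray) else print(s,q.round(2),None if q2 is None else np.round(q2,2))
    except Exception as e: print(e)
E
```

```text
jar [0.47478271 0.17932941 0.085     ] can [ 0.67127989 -0.11576732  0.09      ]
1 [ 0.58  0.57 -1.24  1.4   0.54  1.55  2.42] [ 0.6   0.75 -1.25  1.59  0.73  1.34  2.29]
-1 [ 0.48  0.47 -1.04  1.4   0.4   1.49 -0.64] [ 0.49  0.62 -1.04  1.59  0.55  1.25 -0.75]
```

Run:
```python
from h import *
F=np.array([.595,.0645]); d=(MID-F)/np.hypot(*(MID-F)); A=F-d*.054
command_gripper(0,10)
p=current_ee_pos(); move_straight([p[0],p[1],.27],speed=.2)
goto([*A,.22],ori(d,-1)); print(current_clock(),current_ee_pos())
move_straight([*A,.067],speed=.12)
print(current_clock(),current_ee_pos(),current_ee_rot(),ori(d,-1),current_opening(),current_force())
for n in BOX: cv2.imwrite(f"pics/{n}1.png",grab_frame(n)[:,:,::-1])
ims=[]
for n in BOX:
    x0,y0,x1,y1=BOX[n]; ims.append(cv2.resize(cv2.imread(f"pics/{n}1.png")[y0:y0+105,x0:x1],(400,400),interpolation=cv2.INTER_CUBIC))
cv2.imwrite("pics/c1.png",np.hstack(ims))
```

```text
5.0833 [0.60084174 0.11710457 0.21986471]
6.5083 [0.60103099 0.11843927 0.06779117] [2.33240421e+00 2.10372983e+00 1.60311773e-03] [2.33280329 2.1041942  0.        ] 0.00032753097071011665 [-0.61416634 -0.5224315  -0.73147159]
```

View pics/c1.png

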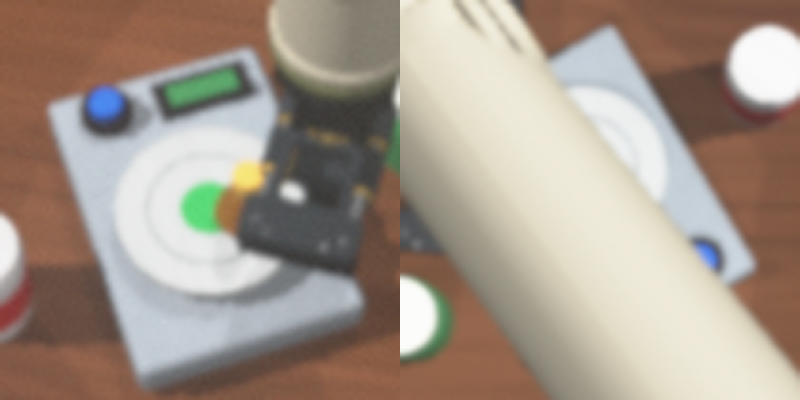

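Scene half: closed fingers stand behind the flask, whose cap (247,177) and left edge are visible; the arm blocks the top view. I'll push slowly while tracking the cap in the scene view.

```bash
cat >> h.py <<'E'
def cap(show=None):
    im=grab_frame("scene"); 
    if show: cv2.imwrite(show,im[:,:,::-1])
    m=masks("scene",im)["cap"]; b=blob(m,"scene"); g=blob(masks("scene",im)["green"],"scene")
    return b[0].round(1),int(b[1]),ray("scene",*b[0],.1115)[:2].round(4), g[0].round(1), g[1]
E
python3 - <<'E'
from h import *
F=np.array([.595,.0645]); d=(MID-F)/np.hypot(*(MID-F))
print(cap())
for off in (.024,.016,.010):        # face+flask radius .0335 short of target by off
    p=MID-d*(.0335+off); move_straight([*p,.067],speed=.02); dwell(.2)
    print(off,current_ee_pos().round(4),current_force().round(2),cap(),round(current_clock(),2))
E
```

```text
(array([269.8, 221.7]), 45, array([0.5933, 0.0647]), array([257.4, 229. ]), np.int32(68))
0.024 [0.5981 0.0948 0.067 ] [-0.43 -1.   -0.42] (array([271. , 222.1]), 20, array([0.5938, 0.0679]), array([255.8, 228.4]), np.int32(35)) 8.24Traceback (most recent call last):
  File "<stdin>", line 6, in <module>
  File "h.py", line 52, in cap
    return b[0].round(1),int(b[1]),ray("scene",*b[0],.1115)[:2].round(4), g[0].round(1), g[1]
                                                                          ~^^^
TypeError: 'NoneType' object is not subscriptable
```

Run:
```python
from h import *
im=grab_frame("scene"); cv2.imwrite("pics/s2.png",im[:,:,::-1])
cv2.imwrite("pics/s2c.png",cv2.resize(im[175:285,205:310,::-1],(480,503),interpolation=cv2.INTER_CUBIC))
print(current_ee_pos(),current_force(),current_clock())
```

```text
[0.59728491 0.08674959 0.0669958 ] [-0.94307573  0.51740024 -0.18214679] 9.0917
```

View pics/s2c.png

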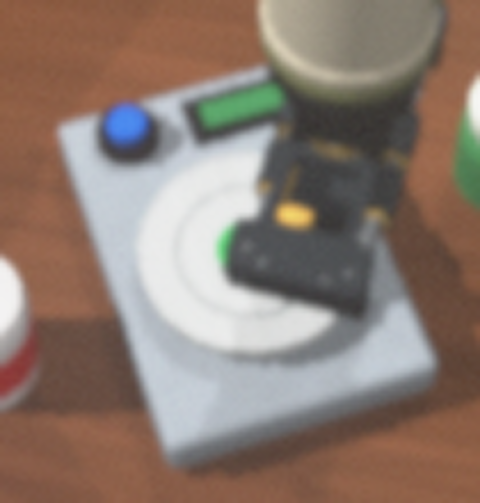

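The crop shows the gripper body in front of the flask; the gold patch at (295,215) is only what shows through a gap in the gripper, so tracking the cap now isn't reliable. I'll push to about 8 mm short, back off and look again.

```bash
cat >> h.py <<'E'
def look(tag):
    """retreat is done by the caller; measures the flask in the scene and the top view"""
    for n in BOX:
        im=grab_frame(n); cv2.imwrite(f"pics/{n}_{tag}.png",im[:,:,::-1]); M=masks(n,im)
        b=blob(M["cap"],n); g=blob(M["green"],n)
        if b is not None: print(n,"cap",b[0].round(1),b[1],ray(n,*b[0],.1115 if n=="scene" else .118)[:2].round(4),"green",g and (g[0].round(1),g[1]))
        bm=bodymask(n,im)&~M["cap"]
        if bm.sum()>20: print("  body",circ(n,bm,.072,.024)[0].round(4))
E
python3 - <<'E'
from h import *
F=np.array([.595,.0645]); d=(MID-F)/np.hypot(*(MID-F))
p=MID-d*(.0335+.008); move_straight([*p,.067],speed=.02); print(current_force().round(2))
p=p-d*.03; move_straight([*p,.067],speed=.08); move_straight([*(p-d*.02),.2],speed=.2)
move_straight([*(p-d*.12),.22],speed=.25)
look("3"); print(current_clock(),current_ee_pos())
im=[cv2.imread(f"pics/{n}_3.png")[BOX[n][1]:BOX[n][1]+105,BOX[n][0]:BOX[n][2]] for n in BOX]
cv2.imwrite("pics/c3.png",np.hstack([cv2.resize(i,(400,400),interpolation=cv2.INTER_CUBIC) for i in im]))
E
```

```text
[-0.22  0.2  -0.03]
scene cap [269.7 222.1] 44 [0.5944 0.0645] green (array([257.4, 229. ]), np.int32(67))
  body [0.5972 0.0642 0.0168]
top cap [236.8 154.4] 45 [0.5962 0.0656] green (array([248.8, 159.6]), np.int32(62))
  body [0.5977 0.0628 0.0148]
11.65 [0.61208091 0.22624962 0.21892175]
```

View pics/c3.png

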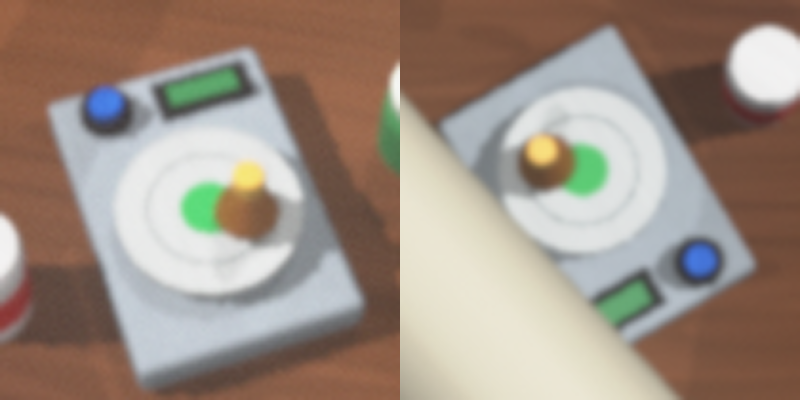

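The flask hasn't moved at all: cap still at (269.7,222.1), although the nominal finger position overlapped it. So the assumed tool geometry must be wrong somewhere. I'll check the tool's projection against the pictures before doing anything else.

Run:
```python
from h import *
x0,y0=205,175
for tag,T,k in (("c1",[.601,.1184,.0678],400/105),("s2c",[.5973,.0867,.067],480/105)):
    T=np.array(T)
    print(tag,"tcp",((proj("scene",T)-[x0,y0])*k).round(),[((proj("scene",T+e)-[x0,y0])*k).round().tolist() for e in np.array([[.095,.0375,.07],[.095,-.0375,.07],[-.095,-.0375,.07],[0,0,.07],[.0375,.0375,.07],[.0375,-.0375,.07]])])
print("flask foot/top/neck px",proj("scene",[.595,.0645,.06]),proj("scene",[.595,.0645,.126]),proj("top",[.595,.0645,.06]),proj("top",[.595,.0645,.126]))
print(current_joint_pos().round(3), current_opening())
ims=[]
for f in ("scene1","s2"): ims.append(cv2.resize(cv2.imread(f"pics/{f}.png")[150:260,215:320],(400,419),interpolation=cv2.INTER_CUBIC))
im=cv2.imread("pics/scene_3.png")[110:240,255:379]; ims.append(cv2.resize(im,(400,419),interpolation=cv2.INTER_CUBIC))
cv2.imwrite("pics/c4.png",cv2.resize(np.hstack(ims[1:]),(800,419)))
```

```text
c1 tcp [318. 230.] [[360.0, 318.0], [245.0, 297.0], [291.0, 59.0], [324.0, 181.0], [372.0, 239.0], [260.0, 220.0]]
s2c tcp [330. 263.] [[374.0, 365.0], [237.0, 341.0], [298.0, 58.0], [334.0, 203.0], [390.0, 272.0], [257.0, 249.0]]
flask foot/top/neck px [269.2209956  231.66184528] [269.7137373  219.48381905] [238.53728296 158.4576437 ] [236.92408686 154.27353888]
[ 0.251  0.578 -1.043  1.282  0.492  1.547 -0.83 ] 0.0006458197027262081
```

View pics/c4.png

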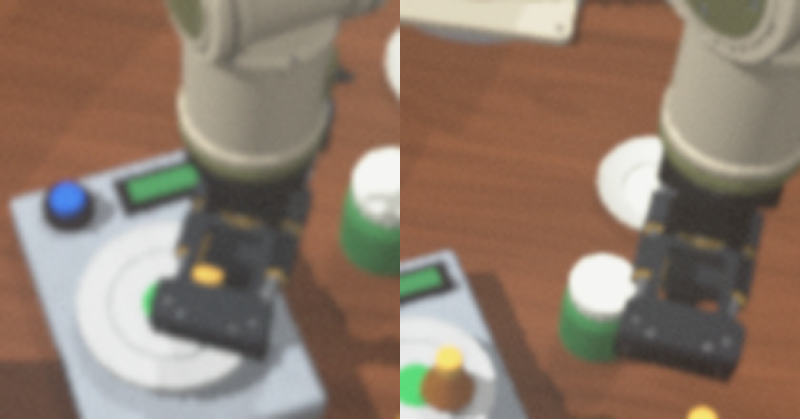

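Run:
```python
from h import *
T=np.array([.19934,-.59192,.18239]); R=Ro.from_rotvec([-3.0989,-.50785,.0004]).as_matrix(); print(R.round(2).tolist())
for n in BOX:
    print(n,"tcp",proj(n,T).round(1),"tips",[proj(n,T+R@np.array([0,s*.05,0])).round(1).tolist() for s in(1,-1)],"body",[proj(n,T+R@np.array([0,s*.095,-.07])).round(1).tolist() for s in(1,-1)])
g=cv2.imread("pics/scene0.png",0)
for y in range(14,72,1): print(y,"".join("#" if g[y,x]<45 else "+" if g[y,x]<70 else "." for x in range(30,125)))
```

```text
[[0.95, 0.32, -0.0], [0.32, -0.95, 0.0], [-0.0, -0.0, -1.0]]
scene tcp [91.2 73.6] tips [[75.4, 75.1], [106.9, 72.2]] body [[51.9, 58.2], [114.5, 52.6]]
top tcp [483.5 293.6] tips [[500.8, 287.2], [466.0, 300.0]] body [[536.8, 286.1], [465.5, 312.4]]
14 .....................++.................++#########+####+......................................
15 .....................+++..............++################++.....................................
16 ......................+++++........+++###################+.....................................
17 ......................+++++++++++++++####################++....................................
18 .......................++++####+#########################++....................................
19 ........................++++##############################++...................................
20 ..........................++++############################++...................................
21 ...........................+++############################++...................................
22 ............................++########################
[... 4192 characters left out ...]
.......
65 ......................................+++++....................................................
66 .......................................+++.....................................................
67 ...............................................................................................
68 ...............................................................................................
69 ...............................................................................................
70 ...............................................................................................
71 ...............................................................................................
```

Run:
```python
from h import *
g=cv2.imread("pics/top0.png",0)
for y in range(280,345,1): print(y,"".join("#" if g[y,x]<35 else "+" if g[y,x]<60 else "." for x in range(465,512)))
for n in BOX: print(n,"base",proj(n,[0,0,0]),"b-corners",[proj(n,[sx*.1,sy*.1,0]).round().tolist() for sx in(1,-1) for sy in (1,-1)])
```

```text
280 ...............................................
281 ...............................................
282 ...............................................
283 ...............................................
284 ...............................................
285 ...............................................
286 ...............................................
287 .............................................++
288 .............................................+#
289 .............................................++
290 .............................................++
291 ...............................................
292 ...............................................
293 ...............................................
294 ...............................................
295 ...............................................
296 .......................+++.....................
297 ....................+++++++....................
298 ..................+++++++++....................
299 ................+++++++++++...................+
300 ..........+++++++++++++++++++++............++++
301 ....
[... 1803 characters left out ...]
........
336 ........................++++...................
337 ...............................................
338 ...............................................
339 ...............................................
340 ...............................................
341 ...............................................
342 ...............................................
343 ...............................................
344 ...............................................
scene base [279.82434775  97.62478043] b-corners [[303.0, 121.0], [248.0, 113.0], [310.0, 83.0], [258.0, 77.0]]
top base [262.01212781 349.77787768] b-corners [[230.0, 317.0], [293.0, 316.0], [230.0, 384.0], [295.0, 383.0]]
```

Base plate projections agree in both cameras, but the fingertips at the start lie about 9 px from where the reported TCP projects. So there is an offset at the tool end. I'll measure it with the fingertips visible over an open patch of table.

Run:
```python
from h import *
goto([.50,-.22,.22],ori([1,0],1)); T=current_ee_pos(); print(T,current_ee_rot(),current_clock(),current_joint_pos().round(3))
o=[]
for n in BOX:
    im=grab_frame(n); cv2.imwrite(f"pics/{n}_5.png",im[:,:,::-1]); p=proj(n,T); print(n,p)
    x,y=(p-[50,60]).astype(int); print("crop origin",x,y); o.append(cv2.resize(im[y:y+100,x:x+100,::-1],(400,400),interpolation=cv2.INTER_CUBIC))
    cv2.drawMarker(o[-1],tuple(int(v) for v in (p-[x,y])*4),(255,0,255),cv2.MARKER_CROSS,14,1)
cv2.imwrite("pics/c5.png",np.hstack(o))
```

```text
[ 0.50065944 -0.21868213  0.22009892] [-3.14122999e+00 -4.44554331e-03 -6.72836162e-04] 13.3417 [ 1.1    0.245 -0.899  1.578  0.193  1.412 -1.383]
scene [170.87118395 153.5220857 ]
crop origin 120 93
top [342.34819162 181.17885418]
crop origin 292 121
```

View pics/c5.png

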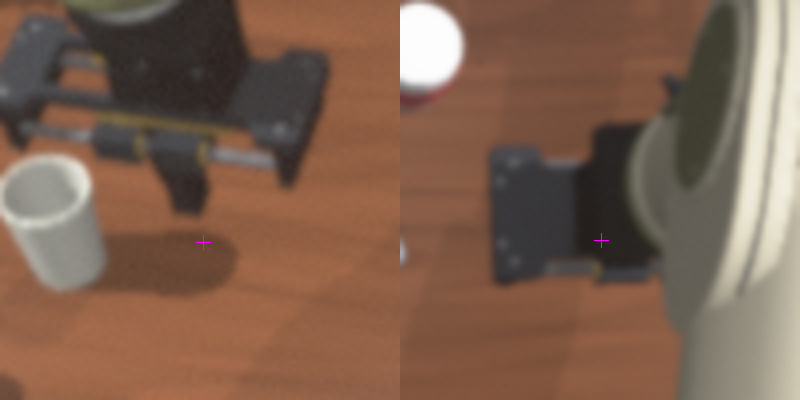

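Scene half: fingertip at about (188,211), some 4 px left of and 8 px above the cross where the reported TCP projects. So the reported TCP is off. I'll touch the bare table here with light force: the contact height gives the z error, and a picture then gives the xy error on z = 0.

Run:
```python
from h import *
move_straight([.50,-.22,.05],speed=.15); dwell(.3); T=current_ee_pos(); print("above",T,current_joint_pos().round(4),current_force().round(2))
cv2.imwrite("pics/scene_6a.png",grab_frame("scene")[:,:,::-1])
hit=move_straight([.50,-.22,-.03],speed=.025,threshold=3); T=current_ee_pos(); print(hit,T,current_force().round(2))
im=grab_frame("scene"); cv2.imwrite("pics/scene_6b.png",im[:,:,::-1])
move_straight([.50,-.22,.08],speed=.15); print(current_clock())
p=proj("scene",T); print(p); x,y=p.astype(int)
g=im.astype(int).mean(2)
for r in range(y-30,y+12): print(r,"".join("#" if g[r,c]<45 else "+" if g[r,c]<75 else "." for c in range(x-45,x+40)))
print("first col",x-45)
```

```text
above [ 0.50017442 -0.22016432  0.05034532] [ 1.039   0.402  -0.8427  1.7899  0.3344  1.0989 -1.4897] [ 0.14 -0.76 -0.53]
False [ 0.50004835 -0.22001835 -0.0299368 ] [-0.54  0.44 -0.36]
19.3583
[184.9370248 204.3712827]
174 .......+.+...+++..........+++++#+#++++++++++++++++###++++++++++++++++++++............
175 ..............++............++++++++++++#++++++++#####++++++++++++++++.++............
176 .............+++............+++++++#+++#++#+++++#+####++++++++++++++++++.............
177 ........+..++.++............+++++++++++++#+++++######+++++++++++++++++++.............
178 ........++...+++............+++++#+++++########+######++++++++++++++++++.............
179 ..........+++++++...........+++++#+#++++#+#+####+###++++++++++++++++++++.............
180 ..........++++++++++++.....++++##+###++#++##+######+++++++++++++++++++++.............
181 .....++..++++++....+++++++++++++++++++##++#+#+####+#+++++++++++++++++++..............
182 ....++++++++++.........+++++++++++++++++++#+#####+##+++++++++++++++++++..............
183 ....+++++++++...............++++++++++++++++++++++#+++++++++++++++
[... 2213 characters left out ...]
........................................................
209 .....................................................................................
210 .....................................................................................
211 .....................................................................................
212 .....................................................................................
213 .....................................................................................
214 .....................................................................................
215 .....................................................................................
first col 139
```

No contact even at a reported z of −30 mm, so the real tip is more than 30 mm higher than reported. I'll go further down, with the force threshold, to find the table.

Run:
```python
from h import *
move_straight([.50,-.22,-.026],speed=.2)
hit=move_straight([.50,-.22,-.075],speed=.03,threshold=3); T=current_ee_pos(); print(hit,T,current_force().round(2),current_moment().round(2))
im=grab_frame("scene"); cv2.imwrite("pics/scene_7.png",im[:,:,::-1]); it=grab_frame("top"); cv2.imwrite("pics/top_7.png",it[:,:,::-1])
move_straight([.50,-.22,.0],speed=.15); print(current_clock())
p=proj("scene",T); print(p, proj("scene",[T[0],T[1],0])); x,y=p.astype(int)
g=im.astype(int).mean(2)
for r in range(y-32,y+4): print(r,"".join("#" if g[r,c]<45 else "+" if g[r,c]<62 else "-" if g[r,c]<80 else "." for c in range(x-30,x+30)))
print("first col",x-30)
```

```text
True [ 0.50000673 -0.22008256 -0.03889505] [-2.58  0.88  8.97] [ 0.16  0.47 -0.03]
21.25
[185.3533709  205.88184755] [183.44002425 199.13054332]
173 ---.....--++++++++++++#++#+++#++++######+--....----------...
174 --.......-++++++++++#++++++#+++++++##++#++---------------...
175 --........-++++++++###+#+++++++++#+###+#++-------+--------..
176 -.........--+++++++++++++++#+++++######+++---------+------..
177 -..........--+++++++++++++++++++++#####+++-----+---------...
178 -...........--+++++++++++#+#+++++#####+++------+---------...
179 -............-+++++++++++++#++###+#+##+++--------+-------...
180 -...........--++++++++++######+######++++-----------+----...
181 ----........-++++++#+++#+#####+#++##++++-+---+------+----...
182 ----------.--+++++++++#######+++####++++-+-----------+--....
183 ..-----------+++++++++#+#+++++++#+#++++++-+-------------....
184 .......-------+++++++++++++++##+#+#+++++---+-+---------.....
185 ...........-------++++++++++++++++++++-----------------.....
186 ................------+---++++++++++++-+---------------.....
187 ...........-.......-------------+++++++++
[... 698 characters left out ...]
++++++++------------.---+++--.......
199 ........................-+++++++-------------.------........
200 ........................-++++++-------------..------........
201 .........................-+++++------------..-.----.........
202 .........................----+-------------..-..............
203 .........................----------------...................
204 ...........................---------........................
205 .................................................-.-........
206 .............................................---..--........
207 ..................................................--........
208 .........................................................-.-
first col 155
```

Table contact came at a reported z of −0.0385, with the tip image (182,200) matching the reported xy at z = 0 (183,199). So the error is mainly height: the true tip is about 38 mm higher than reported, so it had passed above the flask's widest part. I'll check the height on the housing top (40 mm) behind the flask, then push at a height relative to that touch.

```bash
cat > asc.py <<'E'
def asc(im,p,w=30,u=30,d=8,t=(45,62,80)):
    x,y=[int(v) for v in p]; g=im.astype(int).mean(2)
    for r in range(y-u,y+d): print(r,"".join("#" if g[r,c]<t[0] else "+" if g[r,c]<t[1] else "-" if g[r,c]<t[2] else "." for c in range(x-w,x+w)))
    print("first col",x-w)
E
python3 - <<'E'
from h import *
from asc import asc
A=np.array([.597,.1205]); o=ori([1,0])
move_straight([.50,-.22,.15],speed=.3)
goto([*A,.13],o); move_straight([*A,.045],speed=.15); dwell(.1)
hit=move_straight([*A,-.05],speed=.035,threshold=3); T=current_ee_pos(); print(hit,T,current_force().round(2),current_moment().round(2),current_joint_pos().round(3),current_clock())
im=grab_frame("scene"); cv2.imwrite("pics/scene_8.png",im[:,:,::-1])
move_straight([*A,T[2]+.02],speed=.1)
p=proj("scene",[*T[:2],.04]); print(p); asc(im,p)
E
```

```text
True [0.59695106 0.12049109 0.00115194] [-2.08 -1.95  8.73] [-0.25  0.66  0.02] [ 0.416  0.649 -0.919  1.656  0.562  1.124 -2.227] 25.45
[288.82274065 239.10571831]
209 ...........---.....................................----.....
210 ....................--............................---+-.....
211 ......................--........................---+++-.....
212 .......................--......................--++++--.....
213 .......................----..................---++++++--....
214 .......................------............-----++++++++----.-
215 ........................--++---------------+-++++++++++-----
216 ........................---++----------+++++++++++++++------
217 .........................---++++++++++++++++++++++++++------
218 .........................--+++++++++++++++++++++++++++------
219 .........................---++++++++++++++++++++++++++------
220 .........................---++++++++++++++++++++++++++------
221 .........................---++++++++++++++++++++++++++------
222 .........................--++++++++++++++++++++++++++-------
223 .....................
[... 848 characters left out ...]
.------------------.................
237 ............................-++------------.................
238 ............................-+++------------................
239 ............................-+++--...---------..............
240 ............................------....------.-..-..-........
241 ..............................---.......----.--.------.-.-..
242 .........................................-...-....--------.-
243 ...........................................--.-.---.-..-----
244 ...............................................--.-.-..-----
245 ....................................................-...----
246 ......................................................--.--.
first col 258
```

Housing contact came at a reported z of 0.0012, so the offset is again 38.8 mm and consistent. Now the real push, with the true tip height about 7 mm above the pan.

```bash
cat >> h.py <<'E'
DZ=.039
def left():
    im=grab_frame("scene"); x0,y0,x1,y1=BOX["scene"]; h=cv2.cvtColor(im[y0:y1,x0:x1],cv2.COLOR_RGB2HSV).astype(int)
    m=(h[...,0]<=20)&(h[...,1]>100)&(h[...,2]>80); m[:42]=0; m[70:]=0; m[:,:36]=0; m[:,80:]=0
    b=blob(m,"scene"); return (b[2],b[1]) if b else None
E
python3 - <<'E'
from h import *
A=np.array([.597,.1205]); z=.067-DZ
T=current_ee_pos(); print(T.round(4),left())
move_straight([*A,z],speed=.1)
F=np.array([.595,.0645]); d=(MID-F)/np.hypot(*(MID-F))
for r in (.012,.008,.005):
    p=MID-d*(.039+r); move_straight([*p,z],speed=.022); dwell(.1)
    print(r,current_ee_pos().round(4),current_force().round(2),left(),round(current_clock(),2))
cv2.imwrite("pics/scene_9.png",grab_frame("scene")[:,:,::-1])
E
```

```text
[0.5976 0.1206 0.0219] (array([263, 228,  13,   9]), np.int32(90))
0.012 [0.5974 0.0882 0.028 ] [-0.12 -0.74 -0.24] (array([259, 226,  14,  10]), np.int32(84)) 27.93
0.008 [0.597  0.0839 0.028 ] [-0.26  0.26  0.3 ] (array([257, 226,  14,  10]), np.int32(83)) 28.42
0.005 [0.5967 0.081  0.028 ] [-0.56 -0.12  0.56] (array([256, 225,  15,  10]), np.int32(84)) 28.85
```

The flask slides as planned: its left edge has moved 7 px (~18 mm) of the 27 mm needed. About 8 mm more, then back off and look.

Run:
```python
from h import *
z=.067-DZ; F=np.array([.595,.0645]); d=(MID-F)/np.hypot(*(MID-F))
p=MID-d*(.039-.0025); move_straight([*p,z],speed=.02); dwell(.1); print(current_ee_pos().round(4),left())
q=p-d*.04; move_straight([*q,z],speed=.1); move_straight([*(q-d*.03),.12],speed=.25); move_straight([*(q-d*.09),.15],speed=.3)
look("10"); print(current_clock(),left())
for n in BOX:
    im=cv2.imread(f"pics/{n}_10.png")[:,:,::-1].copy(); g=masks(n,im)["green"]; b=blob(g,n); print(n,b)
```

```text
[0.5959 0.0736 0.028 ] (array([253, 225,  15,  10]), np.int32(86))
scene cap [260.3 219.9] 42 [0.5924 0.0388] green None
  body [0.5956 0.0372 0.0162]
top cap [245.5 155. ] 46 [0.5941 0.0399] green None
  body [0.5976 0.0382 0.015 ]
31.1333 (array([253, 221,  15,  14]), np.int32(144))
scene None
top None
```

The flask now reads about (0.593, 0.039) in both views, within about 2 mm of the pan middle, standing and untouched. Now the key, with the gripper's long side turned away from the flask.

Run:
```python
from h import *
d2=MID-KEY; T=current_ee_pos(); q0=current_joint_pos()
best=None
for s in (1,-1):
    q=ik([*KEY,.08],ori(d2,s)); q2=ik([*KEY,.005],ori(d2,s))
    if q is None or q2 is None: continue
    c=np.abs(np.array(q)-q0).max(); print(s,np.round(q,2),c)
    if best is None or c<best[0]: best=(c,s)
o=ori(d2,best[1])
move_straight([T[0]-.05,T[1]-.0,.16],speed=.3)
goto([*KEY,.10],o); move_straight([*KEY,.075-DZ],speed=.12); dwell(.2)
f0=current_force(); print(current_ee_pos().round(4),f0.round(2),current_clock())
h1=move_straight([*KEY,.035-DZ],speed=.015,threshold=2); print(h1,current_ee_pos().round(4),(current_force()-f0).round(2))
h2=move_straight([*KEY,.035-DZ],speed=.015,threshold=8); print(h2,current_ee_pos().round(4),(current_force()-f0).round(2))
dwell(.2); print((current_force()-f0).round(2),current_ee_pos().round(4),current_clock())
cv2.imwrite("pics/scene_11.png",grab_frame("scene")[:,:,::-1])
```

```text
1 [ 1.04  0.46 -1.22  1.82  0.46  1.2  -1.  ] 1.2741886270971206
-1 [ 1.05  0.47 -1.23  1.82  0.47  1.2   2.14] 4.4096582631301935
[ 0.5177 -0.0576  0.0367] [0.23 0.56 0.23] 33.575
True [ 0.5171 -0.0575  0.0202] [ 0.5  -0.53  2.4 ]
True [ 0.5172 -0.0575  0.017 ] [-2.92 -0.09  8.9 ]
[-3.28 -1.12  8.78] [ 0.5172 -0.0575  0.017 ] 35.6167
```

Contact and an 8.9 N stop are consistent with the key bottoming. I'll release it in small steps and read the spring curve to confirm full travel.

Run:
```python
from h import *
for k in range(1,10):
    move_straight([*KEY,.017+k*.001],speed=.02); F=[]
    for _ in range(4): dwell(.025); F.append(current_force()[2])
    print(k,current_ee_pos()[2].round(4),np.mean(F).round(2))
print(current_clock())
```

```text
1 0.0179 3.49
2 0.019 2.52
3 0.02 2.37
4 0.021 2.17
5 0.022 1.62
6 0.023 1.18
7 0.0239 0.08
8 0.025 0.04
9 0.026 0.51
38.8167
```

The spring force falls linearly from about 4 N to 0 over 6 mm, so the key was fully down and is now released. I'll move clear and make a final check.

Run:
```python
from h import *
move_straight([*KEY,.12],speed=.15)
move_straight([.45,-.20,.15],speed=.25)
look("12"); print(current_clock())
im=cv2.imread("pics/scene_12.png")[:,:,::-1].copy(); print("blue",blob(masks("scene",im)["blue"],"scene"))
a=cv2.imread("pics/scene0.png").astype(int); b=im[:,:,::-1].astype(int)
dm=(np.abs(a-b).max(2)>60).astype(np.uint8); k,l,s,c=cv2.connectedComponentsWithStats(dm); print([(x[:4].tolist(),int(x[4])) for x in s[1:] if x[4]>12])
```

```text
scene cap [260.4 219.9] 37 [0.5924 0.0392] green None
  body [0.5953 0.0356 0.0154]
top cap [245.5 155. ] 47 [0.5941 0.0398] green None
  body [0.5969 0.0387 0.0159]
40.4833
blue (array([232.15686275, 201.98039216]), np.int32(51), array([228, 199,   9,   7]))
[([41, 0, 32, 8], 191), ([125, 0, 60, 53], 2126), ([190, 0, 6, 7], 18), ([58, 10, 14, 5], 29), ([300, 10, 6, 17], 35), ([179, 19, 10, 5], 32), ([261, 23, 25, 14], 124), ([65, 32, 4, 5], 14), ([97, 34, 11, 13], 80), ([305, 35, 5, 21], 45), ([56, 37, 6, 4], 16), ([46, 45, 10, 9], 43), ([175, 44, 12, 13], 121), ([261, 48, 3, 10], 17), ([145, 61, 29, 40], 373), ([262, 75, 6, 14], 50), ([174, 77, 8, 11], 69), ([141, 93, 71, 59], 1455), ([243, 105, 64, 16], 547), ([195, 114, 8, 5], 28), ([316, 167, 37, 16], 138), ([253, 188, 21, 8], 51), ([269, 200, 7, 3], 15), ([253, 216, 25, 23], 356)]
```

```bash
python3 -c "
from cell import *
print(close_job())"
```

```text
the job is handed in; nothing more can be done
None
```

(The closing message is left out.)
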